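# Load the polishing tub and hold its run switch on

### The arm

A 6-joint arm with a two-finger parallel gripper is mounted at the origin on the work surface. World frame = base frame: x ahead of the robot, y to its left, z up, the work surface at z = 0. Lengths are in m, angles in rad, forces in N, time in s.
With the tool pointing down it reaches from about 0.35 to 0.725 m from the base axis. Payload 4.3 kg.
Tool frame: the origin (TCP) lies between the finger pads; the fingertips stand 19 mm ahead of it and the grasp point (between the pads) is the TCP; x points along the fingers, z is the direction in which the jaws open and shut, and the axes are right-handed (so a half turn about x gives the same grasp; the last joint's range is limited). The gripper opens to 85 mm and grips with 20 to 120 N. Pads are 22 mm wide; open, the fingers measure 114 mm over their backs; the gripper's body (76 mm by 85 mm) begins 54 mm behind the grasp point. The pads swing forward as they close: fully open they stand 13 mm farther back than shut.
Start: joints at [1.209, 0.377, 0.081, 1.274, 0, 1.46], TCP at [0.143, 0.557, 0.25] pointing down, gripper open.
Joint ranges: [-2.72, 2.72], [-0.84, 1.66], [-1.02, 1.22], [-1.77, 2.12], [-1.37, 1.28], [-3.14, 3.14]. Speed limits (rad/s): [2.57, 2.57, 3.14, 3.14, 3.14, 3.14].

### API

Orientations are given as a rotation vector (axis times angle).
In Python, from cell import bot gives the robot as it stands.
- The arm moves only by the tool send_rows, never from a script. Its argument "motion" is one flat list of numbers, 6 for each row, row after row: the shift along the tool's x, y, z in units of 50 mm (1.0 is 50 mm), then the turn, a rotation vector about the tool's x, y, z in units of 10 degrees (1.0 is 10 degrees). A call has 1 to 20 rows; each row shifts and turns the commanded pose from where the row before left it, along the tool's axes as they then stand; what a row does not reach is not made up. A row lasts 1/8 s, in which the tool goes at most 62.5 mm and 10.7 degrees, less where a joint would pass 70% of its speed; a pose out of reach is approached as far as the arm can. A call is refused whole if a number of a shift passes 1 or a number of a turn 1, either way. A call with a gripper value outside its range is refused whole. "fingers" is the closure, from -1 (fully open) to 1 (shut), set as the call begins (left out, the last holds). The fingers move at their own pace and stop on an object; "force" is the grip in N (left out, the last holds). Time passes only in rows, so rows that do not move let the fingers close. It gives the time, the measured TCP pose, the force and the opening at its end, in the units of the state.
- bot.read_state(): the state, without advancing time (a new reading comes with each control period).
- bot.grab_frame(name): name is "side" or "top"; returns a dict with "frame" (480x640x3 uint8, red, green, blue), "fx", "fy", "cx", "cy" (pixels), "rvec" (rotation vector, rad) and "tvec" (3), from world to camera coordinates, as OpenCV has them. Camera axes: x right, y down, z forward; pixel columns grow to the right and rows downward; lengths in m; the calibration is good to about 2 mm. A picture is of the moment at which its call begins. There is no depth.
- bot.finish_job(): hands the job in, once; it reports no verdict.
The state is a dict: "time_s": time; "joint_pos": joint angles; "qd": joint speeds; "joint_torque": joint torques, N m; "ee_pos": TCP position; "orientation": TCP orientation; "contact_force": force on the tool from outside, world axes, zero at the start; "wrist_torque": the same for the moment, N m; "width": finger opening in m.
Only numpy, scipy, OpenCV 4.12 (cv2) and the standard library are available. Lean on these libraries where they do the work, as an engineer would, in place of code of your own. Each camera call takes 0.05 s, during which the arm holds its last target. There are 200 camera calls.

### The job

Lift the black handle of the hinged loading tray to tip all five wooden blanks into the red polishing tub, and let the tray back down flat. Then take the orange-handled plug from its wooden holder, push it fully into the slot of the yellow switch box against the spring, twist it a quarter turn clockwise (seen from above), and finish while still gripping it there, pushed in and turned, because the machine only runs while it is held. Leave the paint jar, glue bottle and wood offcut where they are.

Things in the scene. Friction and masses are not known exactly. Their poses are not given: they have to be found in the camera images.
- tub: Red open polishing tub, fixed. Origin: centre of its underside, on the table; z up. Inside 210 mm (its x) by 170 mm (its y), floor 10 mm high, rim 100 mm high at the x sides, 95 mm at -y, 160 mm at +y (splash wall). The loading tray lies off its -y side.
- tray (a joint): Hinge angle of the aluminium loading tray, rad: 0 = flat (start), 1.35 = tipped steeply into the tub (stop). No latch or spring, a little damping: it falls back flat when let go. The blanks have all slid off by about 1.1 rad. Inside 116 mm wide (tub x) by 125 mm deep, open towards the tub, walls 25 mm high, 350 g.
- tray_hinge (a point): Fixed point at the middle of the tray's hinge line (the line runs along tub x), at tub (0, -89, 98) mm. Its axes are the tub's.
- tray_handle (a point): Middle of the tray's round black handle bar: diameter 12 mm, 96 mm long, along tub x. Tray flat: 165 mm in tub -y from the hinge line and 50 mm above it (148 mm above the table). Swings about the hinge line with the tray, up and towards the tub. Bracket arms at 40 mm either side of its middle; free between and below. Pinch it from above across tub y; it turns between the fingers.
- blank_a: Loose wooden blank: light wood block 28 x 22 x 20 mm, about 20 g. Origin: centre of its underside as it starts. Starts on the tray floor, 107 mm above the table.
- blank_b: Loose wooden blank: brown wood block 24 x 24 x 22 mm, about 20 g. Origin: centre of its underside as it starts. Starts on the tray floor, 107 mm above the table.
- blank_c: Loose wooden blank: light wood disc, diameter 26 mm, 20 high mm, about 20 g. Origin: centre of its underside as it starts. Starts on the tray floor, 107 mm above the table.
- blank_d: Loose wooden blank: dark wood disc, diameter 28 mm, 18 high mm, about 20 g. Origin: centre of its underside as it starts. Starts on the tray floor, 107 mm above the table.
- blank_e: Loose wooden blank: light wood block 26 x 20 x 24 mm, about 20 g. Origin: centre of its underside as it starts. Starts on the tray floor, 107 mm above the table.
- switch: Yellow hold-to-run switch box 100 x 100 mm, 50 mm high, fixed. Origin: centre of its underside; its x axis is along the slot in its top, 40 x 14 mm through a cover 8 mm thick. Two black marks on the cover point along the slot, two green marks across it (where the lug bar points after the quarter turn).
- slot (a point): Centre of the slot, in the top face of the switch box (50 mm above the table); x along the slot.
- run_press (a joint): How far the sprung rotor below the slot is pushed down, m, 0 at rest. The plug meets the rotor when its underside is 13 mm below the cover's top; 5 mm more and its lugs clear the cover so that it can turn; at 10 mm its flange lies flush on the cover (fully in). Spring: 4 N at rest, 9 N at 10 mm.
- run_turn (a joint): Turn of the rotor by the plug, rad, clockwise seen from above positive, 0 at rest, stop at 1.6. Return spring 0.02 N m at rest, 0.12 N m at a quarter turn. The plug has about 0.1 rad of play in the rotor. It cannot turn the other way.
- plug: The plug, loose, 120 g. Origin: centre of its underside; x along its lug bar. From below: steel lug bar 36 (x) x 10 (y) x 10 mm; stem 10 mm thick up to 23 mm; black flange 44 mm diameter, 23 to 28 mm; orange grip bar 44 (x) x 14 (y) mm, 28 to 56 mm up: grip it across y. A half turn about z makes no difference. Starts upright in the holder, flange resting on top (origin 12 mm above the table).
- holder: Wooden holder block 90 x 60 mm, 35 mm high, fixed; origin: centre of its underside. Slot 40 x 14 mm along its x, 25 mm deep, in which the plug stands.
- paint_jar: Bystander: closed brown-red paint jar with black cap, diameter 72 mm, 85 mm high; origin: centre of its underside.
- glue_bottle: Bystander: white glue bottle with red cap, diameter 54 mm, 130 mm high; origin: centre of its underside.
- offcut: Bystander: light wood offcut 70 x 45 x 35 mm; origin: centre of its underside.
Mind the look-alikes: they are no part of the job. What is shaped like the blank_e but turquoise is not meant. What is shaped like the plug but blue is not meant.

How it is judged:
By the outcome, as a careful person would: the job done as asked, in the order asked, and still so for the second after the job is handed in, while the arm keeps its last pose, push and grip.
It also fails if it takes over 61 s, if anything falls off the work surface, if the arm or the gripper's body presses on something with over 40 N, if the wrist force passes 120 N, or if a joint passes its speed limit or range.

## Working session

There is one attempt and no reset: what is moved stays moved. The work goes in short steps, Python scripts to look and compute and a tool call to move; the robot and the scene stay as the last step left them, time stands still between calls to the robot, and variables do not carry over. Pictures are saved under pics/ and viewed, about 8 in all and at most 12, crops included, and the job is handed in when it is done.

Besides the shell and the picture viewer there is one more tool, called after "Call:" by a JSON object that holds its "method" and its "body". send_rows: Moves the arm, as the interface text tells. Its arguments: {"type":"object","properties":{"motion":{"type":"array"},"fingers":{"type":"number"},"force":{"type":"number"}},"required":["motion"]}

```bash
ls; mkdir -p pics; python3 - <<'E'
from cell import bot
import cv2,pickle
s=bot.read_state();print(s)
for n in("top","side"):
    f=bot.grab_frame(n);cv2.imwrite(f"pics/{n}0.png",f["frame"][:,:,::-1]);pickle.dump(f,open(f"{n}0.pkl","wb"))
    print(n,f["fx"],f["cx"],f["cy"],f["rvec"],f["tvec"])
E
```

```text
pics
{'time_s': 0.0, 'joint_pos': array([ 1.20868100e+00,  3.78107156e-01,  7.96371974e-02,  1.27439785e+00,
       -1.58457620e-05,  1.46050441e+00]), 'qd': array([ 1.97622824e-04,  7.15722528e-04, -4.15791944e-04,  1.11973262e-03,
       -6.47307525e-04,  8.78278435e-07]), 'joint_torque': array([ 9.31662248e-05, -4.63607240e+01,  2.69874054e+01,  2.08127266e-02,
       -1.16079154e-04,  2.05846476e-06]), 'ee_pos': array([0.14304862, 0.55628925, 0.24934004]), 'orientation': array([-1.02289063,  1.31966704,  1.02106449]), 'contact_force': array([ 0.36504647,  0.38015609, -0.8763046 ]), 'wrist_torque': array([ 0.00526087,  0.0277549 , -0.05952055]), 'width': 0.08590907591155844}
top 548.041431807197 324.6649261009617 247.01522420667874 [ 2.18629927 -2.19755457  0.08253984] [-0.02728681  0.55204221  1.38841584]
side 449.19989559065027 316.7743163855894 236.87201689415858 [ 0.09573072 -2.6925151   1.49472213] [0.55050476 0.13482564 0.87323495]
```

View pics/top0.png

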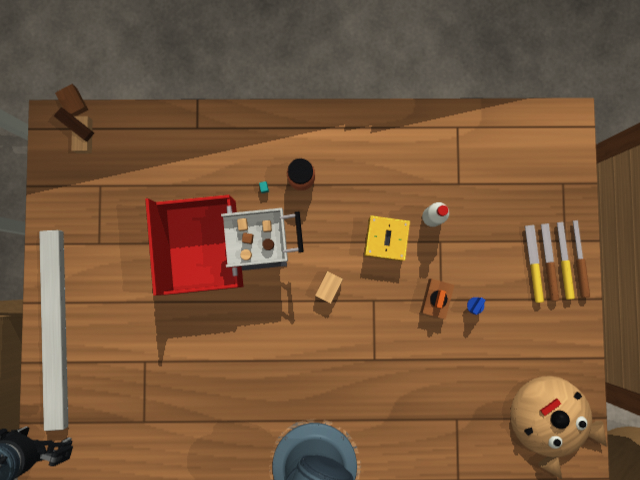

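View pics/side0.png

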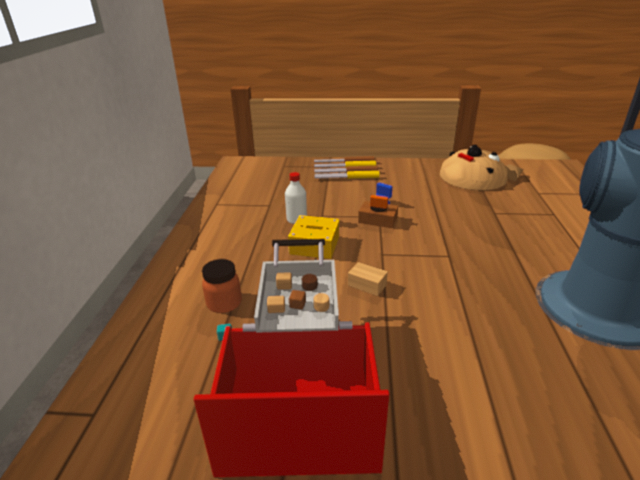

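The top view shows the tub at about (195,245), the tray at (255,238), its black handle at (300,232) and the switch box at (388,238). There are two plug shapes, orange in the wooden holder at (438,298) and blue at (476,305). There is also a turquoise block at (264,187). The orange one in the holder fits the description, so it is the plug. The side view agrees. I'll measure and make one enlarged crop.

```bash
cat > h.py <<'E'
import numpy as np,cv2,pickle
from scipy.spatial.transform import Rotation as R
def ray(f,px,z):
    K=np.array([[f["fx"],0,f["cx"]],[0,f["fy"],f["cy"]],[0,0,1]])
    M=R.from_rotvec(f["rvec"]).as_matrix();c=-M.T@f["tvec"]
    d=(M.T@np.linalg.inv(K)@np.c_[np.atleast_2d(px),np.ones(len(np.atleast_2d(px)))].T).T
    return c+d*((z-c[2])/d[:,2])[:,None]
def proj(f,P):
    K=np.array([[f["fx"],0,f["cx"]],[0,f["fy"],f["cy"]],[0,0,1]])
    return cv2.projectPoints(np.atleast_2d(P).astype(float),f["rvec"],f["tvec"],K,None)[0][:,0]
def mask(f,lo,hi,roi):
    h=cv2.cvtColor(f["frame"],cv2.COLOR_RGB2HSV);m=cv2.inRange(h,lo,hi)
    k=np.zeros_like(m);x0,y0,x1,y1=roi;k[y0:y1,x0:x1]=m[y0:y1,x0:x1]
    c=cv2.findContours(k,cv2.RETR_EXTERNAL,cv2.CHAIN_APPROX_NONE)[0]
    return max(c,key=cv2.contourArea)
def rect(f,c,z):
    P=ray(f,c[:,0].astype(float),z)[:,:2]*1000
    (x,y),(w,h),a=cv2.minAreaRect(P.astype(np.float32))
    if w<h: w,h,a=h,w,a+90
    return np.round([x,y,w,h,(a+90)%180-90],1)  # mm, long-axis angle deg
E
python3 - <<'E'
from h import *
t=pickle.load(open("top0.pkl","rb"));s=pickle.load(open("side0.pkl","rb"))
print("cams",[ -R.from_rotvec(f["rvec"]).as_matrix().T@f["tvec"] for f in(t,s)])
print("handle",rect(t,mask(t,(0,0,0),(180,255,45),(292,205,308,256)),.152))
print("switch",rect(t,mask(t,(22,150,100),(35,255,255),(355,205,420,270)),.05))
print("slot",rect(t,mask(t,(0,0,0),(180,255,70),(382,228,394,248)),.05))
print("orange",rect(t,mask(t,(5,180,140),(14,255,255),(425,280,452,315)),.068))
print("flange",rect(t,mask(t,(0,0,0),(180,255,45),(425,280,452,315)),.040))
print("holder",rect(t,mask(t,(5,80,60),(14,200,130),(415,275,455,322)),.035))
print("tub",rect(t,mask(t,(0,150,80),(5,255,255),(140,190,250,300)),.1))
def side(n,lo,hi,roi,z):
    print(n,"side",rect(s,mask(s,lo,hi,roi),z))
side("handle",(0,0,0),(180,255,60),(265,232,335,250),.148)
side("switch",(22,150,100),(35,255,255),(280,210,345,260),.05)
side("orange",(3,180,120),(14,255,255),(360,190,395,215),.06)
print("known proj side",proj(s,[[0,0,0]]))
a=cv2.resize(t["frame"][195:325,215:495],None,fx=2.85,fy=2.85,interpolation=cv2.INTER_CUBIC)
b=cv2.resize(s["frame"][170:300,220:400],None,fx=2,fy=2)
cv2.imwrite("pics/crop.png",a[:,:,::-1])
E
```

```text
cams [array([ 0.45861482, -0.01735817,  1.42216907]), array([0.47933585, 0.71295853, 0.58796259])]
handle [579.7  30.9  92.4  11.3   6.4]
switch [ 573.  -187.1  102.   100.    -8. ]
slot [ 573.  -188.3   34.2   10.3   -7.8]
orange [ 420.  -315.7   46.2   16.    -9.3]
flange [ 421.8 -302.2   36.6   13.4  -15.1]
holder [ 413.3 -287.8  111.8   64.     9.1]
tub [557.7 289.4 235.8 217.    4.1]
handle side [580.6  29.4  93.8  16.9   2.8]
switch side [ 573.2 -190.3  104.6  102.7   81.7]
orange side [ 419.5 -294.8  100.7   80.2   72.9]
known proj side [[599.95890589 306.22753843]]
```

View pics/crop.png

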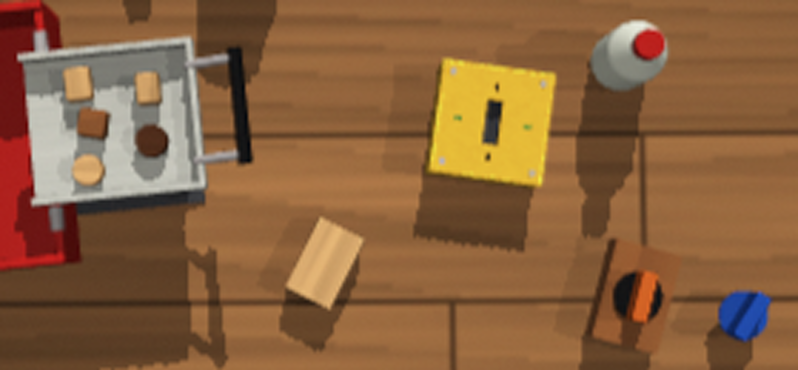

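The crop confirms the orange bar on the black flange in the wooden holder at crop (642,296). The blue copy at (744,315) stands on the bare table and is left alone. The switch's black marks lie along the slot and the green marks across it. Next I refine the handle and plug angles and work out the first move.

```bash
cat >> h.py <<'E'
def pose(s): return np.array(s["ee_pos"]),R.from_rotvec(s["orientation"]).as_matrix()
def goto(s,p,yaw):  # yaw deg of tool z (jaw axis) in world, mod 180; tool down. prints shift in tool axes AFTER turning (units), and turn
    p0,M=pose(s);cur=np.degrees(np.arctan2(M[1,2],M[0,2]))
    d=(yaw-cur+90)%180-90
    z=np.radians(cur+d);Z=np.array([np.cos(z),np.sin(z),0]);X=np.array([0,0,-1.]);Mt=np.c_[X,np.cross(Z,X),Z]
    rv=R.from_matrix(M.T@Mt).as_rotvec(degrees=True)
    print("cur yaw %.1f turn(tool,10deg) %s | alt x-turn %.1f"%(cur,np.round(rv/10,3),(-d-180*np.sign(-d))/10),"shift after turn (50mm)",np.round(Mt.T@(np.array(p)-p0)/.05,3))
E
python3 - <<'E'
from h import *
t=pickle.load(open("top0.pkl","rb"));s=pickle.load(open("side0.pkl","rb"))
def line(f,lo,hi,roi,z):
    h=cv2.inRange(cv2.cvtColor(f["frame"],cv2.COLOR_RGB2HSV),lo,hi);x0,y0,x1,y1=roi
    v,u=np.nonzero(h[y0:y1,x0:x1]);P=ray(f,np.c_[u+x0,v+y0].astype(float),z)[:,:2]*1000
    d=cv2.fitLine(P.astype(np.float32),cv2.DIST_L2,0,.01,.01).ravel();return np.round(P.mean(0),1),round(float(np.degrees(np.arctan(d[1]/d[0]))),1),len(P)
print("handle top",line(t,(0,0,0),(180,255,45),(294,209,306,256),.151))
print("handle side",line(s,(0,0,0),(180,255,60),(270,236,328,248),.148))
print("orange bright",line(t,(5,180,200),(14,255,255),(425,280,452,315),.068), "all",line(t,(5,180,140),(14,255,255),(425,280,452,315),.066))
# tray outer wall, hinge and cap checks by projection
th=np.radians(5);X=np.array([np.cos(th),np.sin(th),0]);Y=np.array([-np.sin(th),np.cos(th),0]);H=np.array([.5797,.0309,.098])+.165*Y
print("hinge",H.round(4),"px of hinge ends +-58",proj(t,[H+.058*X,H-.058*X]).round(0).tolist())
print("tub floor corners px",proj(t,[H+Y*.089+X*a+Y*b-[0,0,.0+ -.002] for a in(-.105,.105) for b in(-.085,.085)]).round().tolist())
print("glue cap",ray(t,[[442,211]],.13),"jar",ray(t,[[300,172]],.085))
from cell import bot
st=bot.read_state();goto(st,[.580,.031,.26],95);goto(st,[.42,-.315,.2],78)
print(R.from_rotvec(st["orientation"]).as_matrix().round(2))
E
```

```text
handle top (array([580.9,  31.2]), 5.6, 178)
handle side (array([581.8,  28.2]), 4.9, 228)
orange bright (array([ 419.8, -315.9]), -14.5, 67) all (array([ 420.9, -315.8]), -13.2, 102)
hinge [0.5653 0.1953 0.098 ] px of hinge ends +-58 [[230.0, 216.0], [234.0, 264.0]]
tub floor corners px [[234.0, 283.0], [163.0, 290.0], [226.0, 197.0], [156.0, 203.0]]
glue cap [[ 0.62896051 -0.30859554  0.13      ]] jar [[0.73322613 0.03032462 0.085     ]]
cur yaw 75.6 turn(tool,10deg) [-1.943 -0.01  -0.003] | alt x-turn 16.1 shift after turn (50mm) [ -0.211  -7.79  -11.229]
cur yaw 75.6 turn(tool,10deg) [-0.243 -0.01  -0.001] | alt x-turn 17.8 shift after turn (50mm) [  0.989  -9.041 -15.895]
[[-0.   -0.97  0.25]
 [-0.    0.25  0.97]
 [-1.    0.   -0.  ]]
```

Both views agree on the handle at (581, 30.5) mm with a tub yaw of about 5.3°. The predicted hinge ends land on the pins in the picture. I'll move above the handle with the jaws part-closed.

Call:
{"method": "send_rows", "body": {"motion": [0, 0, 0, -0.98, 0, 0, 0, 0, 0, -0.98, 0, 0, 0, -0.3, -0.4, 0, 0, 0, 0, -0.5, -0.72, 0, 0, 0, 0, -0.5, -0.72, 0, 0, 0, 0, -0.5, -0.72, 0, 0, 0, 0, -0.5, -0.72, 0, 0, 0, 0, -0.5, -0.72, 0, 0, 0, 0, -0.5, -0.72, 0, 0, 0, 0, -0.5, -0.72, 0, 0, 0, 0, -0.5, -0.72, 0, 0, 0, 0, -0.5, -0.72, 0, 0, 0, 0, -0.5, -0.72, 0, 0, 0, 0, -0.5, -0.72, 0, 0, 0, 0, -0.5, -0.72, 0, 0, 0, 0, -0.5, -0.72, 0, 0, 0, 0, -0.5, -0.72, 0, 0, 0, 0, -0.5, -0.72, 0, 0, 0, 0, -0.49, -0.75, 0, 0, 0, 0, 0, 0, 0, 0, 0], "fingers": 0.3, "force": 30}}

```text
time_s: 2.6
ee_pos: [0.6111, -0.0033, 0.249]
orientation: [-1.272, 1.168, 1.273]
contact_force: [0.6, 0.3, -0.2]
width: 0.0297
```

```bash
python3 - <<'E'
from h import *
from cell import bot
s=bot.read_state();print(s["time_s"],s["ee_pos"],s["width"],s["joint_pos"].round(2));goto(s,[.581,.0305,.154],95.3)
E
```

```text
2.6 [ 0.61111347 -0.00334025  0.24897581] 0.02968660903381143 [-0.11  0.46  0.2   1.31 -0.   -0.2 ]
cur yaw 95.0 turn(tool,10deg) [-0.034 -0.001 -0.005] | alt x-turn 18.0 shift after turn (50mm) [1.9   0.537 0.73 ]
```

Call:
{"method": "send_rows", "body": {"motion": [0, 0.27, 0.37, -0.03, 0, 0, 0, 0.27, 0.36, 0, 0, 0, 0, 0, 0, 0, 0, 0, 0, 0, 0, 0, 0, 0]}}

```text
time_s: 3.1
ee_pos: [0.5795, 0.0333, 0.2503]
orientation: [-1.28, 1.162, 1.28]
contact_force: [0.9, -0.3, 0.0]
width: 0.03
```

```bash
python3 - <<'E'
from h import *
from cell import bot
s=bot.read_state();print(s["time_s"],s["ee_pos"],s["joint_pos"].round(2));goto(s,[.581,.0305,.154],95.3)
f=bot.grab_frame("side");pickle.dump(f,open("side1.pkl","wb"))
cv2.imwrite("pics/side1.png",cv2.resize(f["frame"][150:330,200:440],None,fx=3,fy=3)[:,:,::-1])
E
```

```text
3.1 [0.57954493 0.03331985 0.25029154] [-0.05  0.39  0.1   1.28 -0.   -0.15]
cur yaw 95.5 turn(tool,10deg) [ 0.021 -0.001  0.   ] | alt x-turn -18.0 shift after turn (50mm) [ 1.926 -0.024 -0.059]
```

View pics/side1.png

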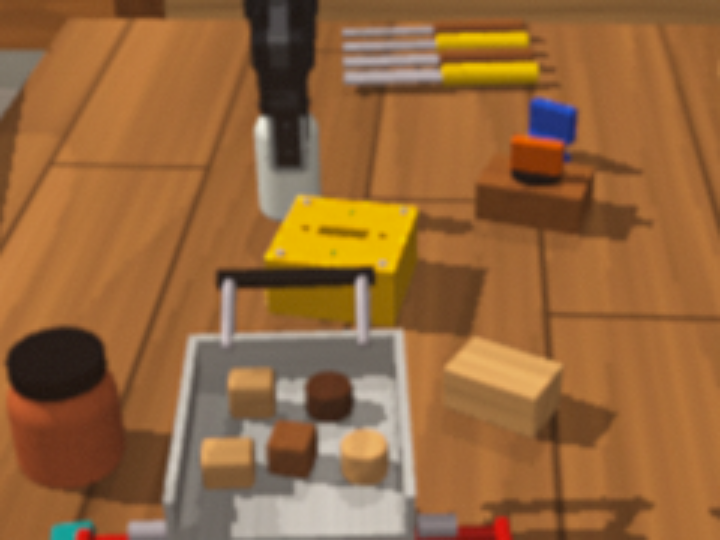

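The fingertips (crop 288,160) stand over the middle of the handle (crop 297,278), with all five blanks in the tray. Now I descend and grip.

Call:
{"method": "send_rows", "body": {"motion": [0.32, -0.03, -0.05, 0, 0, 0, 0.32, 0, 0, 0, 0, 0, 0.32, 0, 0, 0, 0, 0, 0.32, 0, 0, 0, 0, 0, 0.32, 0, 0, 0, 0, 0, 0.32, 0, 0, 0, 0, 0, 0, 0, 0, 0, 0, 0, 0, 0, 0, 0, 0, 0]}}

```text
time_s: 4.15
ee_pos: [0.5819, 0.0304, 0.1548]
orientation: [-1.279, 1.162, 1.278]
contact_force: [0.1, -1.0, 0.6]
width: 0.0298
```

Call:
{"method": "send_rows", "body": {"motion": [0, 0, 0, 0, 0, 0, 0, 0, 0, 0, 0, 0, 0, 0, 0, 0, 0, 0, 0, 0, 0, 0, 0, 0], "fingers": 1, "force": 35}}

```text
time_s: 4.65
ee_pos: [0.5821, 0.0318, 0.1553]
orientation: [-1.279, 1.159, 1.279]
contact_force: [-0.2, 4.3, 3.7]
width: 0.0101
```

```bash
python3 - <<'E'
from h import *
from cell import bot
s=bot.read_state();print(s["time_s"],s["ee_pos"],s["width"],s["contact_force"]);p,M=pose(s)
th=np.radians(5.3);Y=np.array([-np.sin(th),np.cos(th),0])
print(M.round(3))
prev=np.array([-165,50.])
a0=np.arctan2(50,-165);r=np.hypot(165,50);L=[]
for k,ph in enumerate(np.linspace(0,1.25,21)):
    q=r*np.array([np.cos(a0-ph),np.sin(a0-ph)])
    if k: L.append((q-prev)/50)
    prev=q
L=np.array(L);print("dy(tub),dz units",L.round(2).tolist(),L.sum(0))
E
```

```text
4.65 [0.58205498 0.03180534 0.15526555] 0.010100250293474097 [-0.2039698   4.3448397   3.72106051]
[[ 0.002 -0.995 -0.096]
 [ 0.002 -0.096  0.995]
 [-1.    -0.002  0.002]]
dy(tub),dz units [[0.07, 0.2], [0.08, 0.2], [0.09, 0.19], [0.11, 0.19], [0.12, 0.18], [0.13, 0.17], [0.14, 0.16], [0.15, 0.16], [0.16, 0.15], [0.17, 0.14], [0.18, 0.13], [0.18, 0.11], [0.19, 0.1], [0.2, 0.09], [0.2, 0.08], [0.21, 0.07], [0.21, 0.05], [0.21, 0.04], [0.21, 0.03], [0.22, 0.01]] [3.20842082 2.44697161]
```

Call:
{"method": "send_rows", "body": {"motion": [-0.2, 0, 0.07, 0, 0, 0, -0.2, 0, 0.08, 0, 0, 0, -0.19, 0, 0.09, 0, 0, 0, -0.19, 0, 0.11, 0, 0, 0, 0, 0, 0, 0, 0, 0]}}

```text
time_s: 5.28
ee_pos: [0.5804, 0.0482, 0.1941]
orientation: [-1.281, 1.162, 1.278]
contact_force: [4.2, 1.5, -3.4]
width: 0.0104
```

```bash
python3 - <<'E'
from h import *
from cell import bot
f=bot.grab_frame("side");pickle.dump(f,open("side2.pkl","wb"))
cv2.imwrite("pics/side2.png",cv2.resize(f["frame"][150:350,180:420],None,fx=3,fy=3)[:,:,::-1])
E
```

```text
(no output)
```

View pics/side2.png

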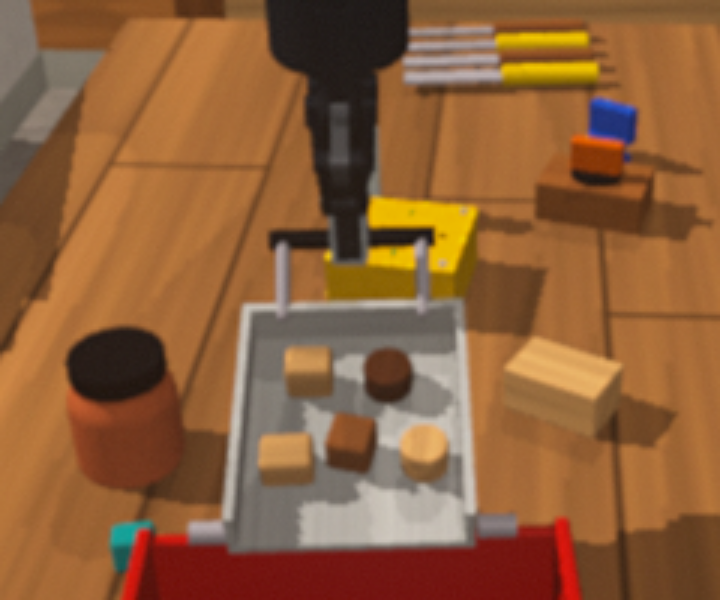

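The handle (crop 350,238) is held between the pads and the tray has risen with it, blanks still in place. I'll continue along the arc.

Call:
{"method": "send_rows", "body": {"motion": [-0.18, 0, 0.12, 0, 0, 0, -0.17, 0, 0.13, 0, 0, 0, -0.16, 0, 0.14, 0, 0, 0, -0.16, 0, 0.15, 0, 0, 0, -0.15, 0, 0.16, 0, 0, 0, -0.14, 0, 0.17, 0, 0, 0, -0.13, 0, 0.18, 0, 0, 0, -0.11, 0, 0.18, 0, 0, 0, -0.1, 0, 0.19, 0, 0, 0, -0.09, 0, 0.2, 0, 0, 0, -0.08, 0, 0.2, 0, 0, 0, -0.07, 0, 0.21, 0, 0, 0]}}

```text
time_s: 6.82
ee_pos: [0.571, 0.1467, 0.2728]
orientation: [-1.284, 1.165, 1.272]
contact_force: [2.0, -4.2, 7.6]
width: 0.0105
```

Call:
{"method": "send_rows", "body": {"motion": [-0.05, 0, 0.21, 0, 0, 0, -0.04, 0, 0.21, 0, 0, 0, -0.03, 0, 0.21, 0, 0, 0, -0.01, 0, 0.22, 0, 0, 0, 0, 0, 0, 0, 0, 0, 0, 0, 0, 0, 0, 0, 0, 0, 0, 0, 0, 0, 0, 0, 0, 0, 0, 0]}}

```text
time_s: 7.82
ee_pos: [0.5668, 0.1904, 0.2786]
orientation: [-1.282, 1.162, 1.275]
contact_force: [1.3, -1.0, 6.2]
width: 0.0103
```

```bash
python3 - <<'E'
from h import *
from cell import bot
f=bot.grab_frame("side");g=bot.grab_frame("top")
a=cv2.resize(f["frame"][170:480,180:420],(460,594));b=cv2.resize(g["frame"][180:310,140:320],None,fx=1.85,fy=1.85)
c=np.zeros((594,800,3),np.uint8);c[:,:460]=a;c[:b.shape[0],462:462+b.shape[1]]=b
cv2.imwrite("pics/tip.png",c[:,:,::-1])
E
```

```text
(no output)
```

View pics/tip.png

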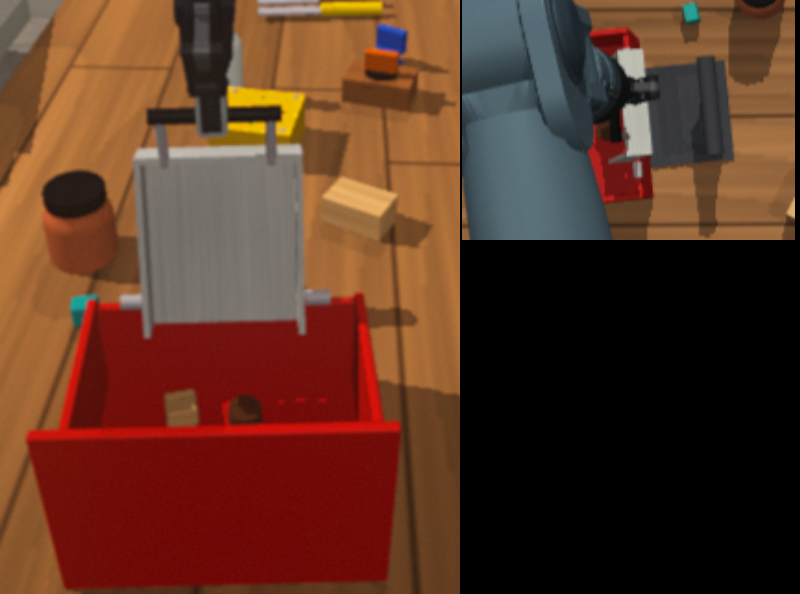

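The tray is tipped and empty (left half 220,240), and blanks lie in the tub (180,405; 245,410). I lower it along the same arc, release, and look into the tub after clearing it.

Call:
{"method": "send_rows", "body": {"motion": [0.01, 0, -0.22, 0, 0, 0, 0.03, 0, -0.21, 0, 0, 0, 0.04, 0, -0.21, 0, 0, 0, 0.05, 0, -0.21, 0, 0, 0, 0.07, 0, -0.21, 0, 0, 0, 0.08, 0, -0.2, 0, 0, 0, 0.09, 0, -0.2, 0, 0, 0, 0.1, 0, -0.19, 0, 0, 0, 0.11, 0, -0.18, 0, 0, 0, 0.13, 0, -0.18, 0, 0, 0, 0.14, 0, -0.17, 0, 0, 0, 0.15, 0, -0.16, 0, 0, 0, 0.16, 0, -0.15, 0, 0, 0, 0.16, 0, -0.14, 0, 0, 0, 0.17, 0, -0.13, 0, 0, 0, 0.18, 0, -0.12, 0, 0, 0]}}

```text
time_s: 9.93
ee_pos: [0.5796, 0.0482, 0.1924]
orientation: [-1.278, 1.162, 1.28]
contact_force: [5.6, 2.1, -0.7]
width: 0.0104
```

Call:
{"method": "send_rows", "body": {"motion": [0.19, 0, -0.11, 0, 0, 0, 0.19, 0, -0.09, 0, 0, 0, 0.2, 0, -0.08, 0, 0, 0, 0.2, 0, -0.07, 0, 0, 0, 0, 0, 0, 0, 0, 0, 0, 0, 0, 0, 0, 0]}}

```text
time_s: 10.68
ee_pos: [0.5811, 0.0317, 0.1558]
orientation: [-1.279, 1.16, 1.28]
contact_force: [0.7, 4.7, 12.0]
width: 0.0104
```

Call:
{"method": "send_rows", "body": {"motion": [0, 0, 0, 0, 0, 0, 0, 0, 0, 0, 0, 0, 0, 0, 0, 0, 0, 0, -0.5, 0, 0, 0, 0, 0, -0.6, 0, 0, 0, 0, 0, -0.6, 0, 0, 0, 0, 0, -0.4, 0, 0, 0, 0, 0, 0, 0, 0, 0, 0, 0], "fingers": 0.3}}

```text
time_s: 11.68
ee_pos: [0.5822, 0.0305, 0.2605]
orientation: [-1.281, 1.161, 1.277]
contact_force: [0.4, 0.3, -0.6]
width: 0.0299
```

```bash
python3 - <<'E'
from h import *
from cell import bot
s=bot.read_state();print(s["time_s"],s["ee_pos"],s["width"]);goto(s,[.4205,-.3155,.2],76)
E
```

```text
11.675 [0.58222051 0.03049015 0.26054309] 0.029939192280139332
cur yaw 95.5 turn(tool,10deg) [ 1.947e+00 -1.000e-03  1.500e-02] | alt x-turn -16.1 shift after turn (50mm) [ 1.211  1.464 -7.497]
```

Call:
{"method": "send_rows", "body": {"motion": [0, 0, 0, 0.97, 0, 0, 0, 0, 0, 0.97, 0, 0, 0, 0.06, -0.32, 0, 0, 0, 0, 0.13, -0.65, 0, 0, 0, 0, 0.13, -0.65, 0, 0, 0, 0, 0.13, -0.65, 0, 0, 0, 0, 0.13, -0.65, 0, 0, 0, 0, 0.13, -0.65, 0, 0, 0, 0, 0.13, -0.65, 0, 0, 0, 0, 0.13, -0.65, 0, 0, 0, 0, 0.13, -0.65, 0, 0, 0, 0, 0.13, -0.65, 0, 0, 0, 0.4, 0.13, -0.65, 0, 0, 0, 0.4, 0.1, -0.4, 0, 0, 0, 0.4, 0.1, -0.28, 0, 0, 0, 0, 0, 0, 0, 0, 0, 0, 0, 0, 0, 0, 0], "fingers": -0.1}}

```text
time_s: 13.8
ee_pos: [0.4152, -0.3143, 0.1995]
orientation: [-1.029, 1.314, 1.029]
contact_force: [0.3, 0.2, -0.0]
width: 0.0469
```

```bash
python3 - <<'E'
from h import *
from cell import bot
f=bot.grab_frame("side");g=bot.grab_frame("top")
s=bot.read_state();print(s["time_s"],s["ee_pos"],s["width"],s["joint_pos"].round(2));goto(s,[.4205,-.3155,.056],76)
pickle.dump(g,open("top3.pkl","wb"))
a=cv2.resize(f["frame"][160:330,180:420],None,fx=1.65,fy=1.65);b=cv2.resize(g["frame"][180:310,140:320],None,fx=2.2,fy=2.2);d=cv2.resize(g["frame"][265:335,400:500],(400,280),interpolation=cv2.INTER_CUBIC)
c=np.zeros((600,800,3),np.uint8);c[:b.shape[0],:b.shape[1]]=b;c[:280,400:]=d;c[300:300+a.shape[0],:a.shape[1]]=a
cv2.imwrite("pics/p3.png",c[:,:,::-1])
E
```

```text
13.9 [ 0.41594226 -0.31441168  0.20013522] 0.04682404275926112 [-0.77  0.29 -0.18  1.1   0.   -0.53]
cur yaw 76.2 turn(tool,10deg) [ 0.015 -0.003  0.007] | alt x-turn -18.0 shift after turn (50mm) [ 2.883e+00 -9.400e-02  1.000e-03]
```

View pics/p3.png

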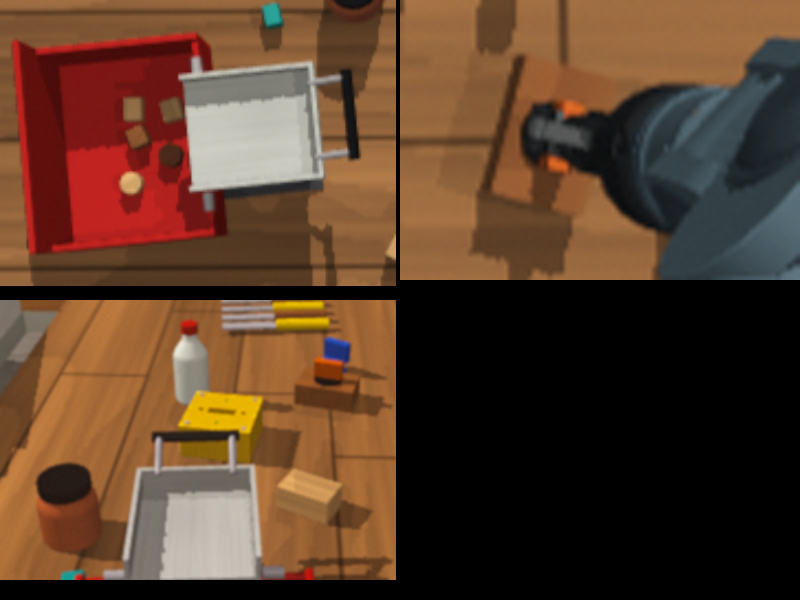

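All five blanks lie in the tub (top-left panel, around 150,150), the tray is flat and empty, and the bystanders are unmoved. The fingers straddle the orange bar (560,138 in the right panel). I descend and grip.

Call:
{"method": "send_rows", "body": {"motion": [0.4, -0.09, 0, 0, 0, 0, 0.4, 0, 0, 0, 0, 0, 0.4, 0, 0, 0, 0, 0, 0.4, 0, 0, 0, 0, 0, 0.4, 0, 0, 0, 0, 0, 0.4, 0, 0, 0, 0, 0, 0.36, 0, 0, 0, 0, 0, 0, 0, 0, 0, 0, 0, 0, 0, 0, 0, 0, 0]}}

```text
time_s: 15.02
ee_pos: [0.4206, -0.3159, 0.0623]
orientation: [-1.03, 1.314, 1.028]
contact_force: [0.7, -0.5, -0.4]
width: 0.047
```

Call:
{"method": "send_rows", "body": {"motion": [0, 0, 0, 0, 0, 0, 0, 0, 0, 0, 0, 0, 0, 0, 0, 0, 0, 0, 0, 0, 0, 0, 0, 0, 0, 0, 0, 0, 0, 0], "fingers": 1, "force": 80}}

```text
time_s: 15.65
ee_pos: [0.4204, -0.3161, 0.0623]
orientation: [-1.03, 1.314, 1.027]
contact_force: [0.0, 0.5, 4.9]
width: 0.0124
```

Call:
{"method": "send_rows", "body": {"motion": [-0.2, 0, 0, 0, 0, 0, -0.3, 0, 0, 0, 0, 0, -0.5, 0, 0, 0, 0, 0, -0.6, 0, 0, 0, 0, 0, -0.4, 0, 0, 0, 0, 0, 0, 0, 0, 0, 0, 0]}}

```text
time_s: 16.4
ee_pos: [0.421, -0.3167, 0.1636]
orientation: [-1.032, 1.314, 1.024]
contact_force: [0.7, 0.4, -1.2]
width: 0.0128
```

```bash
python3 - <<'E'
from h import *
from cell import bot
s=bot.read_state();print(s["time_s"],s["ee_pos"],s["width"],s["contact_force"]);goto(s,[.573,-.1875,.16],82)
E
```

```text
16.4 [ 0.42099277 -0.31672985  0.16363234] 0.012779326176056493 [ 0.72111672  0.42407311 -1.18152439]
cur yaw 76.1 turn(tool,10deg) [-0.593 -0.014  0.022] | alt x-turn 17.4 shift after turn (50mm) [ 0.073 -2.651  2.983]
```

Call:
{"method": "send_rows", "body": {"motion": [0, 0, 0, -0.59, 0, 0, 0, -0.2, 0.2, 0, 0, 0, 0, -0.4, 0.45, 0, 0, 0, 0, -0.4, 0.45, 0, 0, 0, 0, -0.4, 0.45, 0, 0, 0, 0, -0.4, 0.45, 0, 0, 0, 0, -0.4, 0.45, 0, 0, 0, 0, -0.3, 0.35, 0, 0, 0, 0, -0.15, 0.18, 0, 0, 0, 0.4, 0, 0, 0, 0, 0, 0.4, 0, 0, 0, 0, 0, 0, 0, 0, 0, 0, 0, 0, 0, 0, 0, 0, 0]}}

```text
time_s: 18.02
ee_pos: [0.5719, -0.1869, 0.1219]
orientation: [-1.105, 1.272, 1.104]
contact_force: [0.4, 0.1, -0.8]
width: 0.0123
```

```bash
python3 - <<'E'
from h import *
from cell import bot
f=bot.grab_frame("side");g=bot.grab_frame("top");pickle.dump((f,g),open("ins.pkl","wb"))
s=bot.read_state();print(s["time_s"],s["ee_pos"],s["width"]);goto(s,[.573,-.1875,.115],82)
p=np.array(s["ee_pos"]);th=np.radians(-8);X=np.array([np.cos(th),np.sin(th),0])
# expected vs seen grip bar in side view
print("bar ends exp px",proj(f,[p+X*a+[0,0,.006] for a in(-.022,.022)]).round(1).tolist())
for nm,lo,hi,roi in(("orange",(3,170,100),(14,255,255),(280,150,360,240)),):
    c=mask(f,lo,hi,roi);print(nm,cv2.boundingRect(c),cv2.contourArea(c))
a=cv2.resize(f["frame"][165:265,260:360],(500,500),interpolation=cv2.INTER_CUBIC);b=cv2.resize(g["frame"][205:275,350:410],(300,350),interpolation=cv2.INTER_CUBIC)
c=np.zeros((500,800,3),np.uint8);c[:,:500]=a;c[:350,500:]=b
cv2.imwrite("pics/p4.png",c[:,:,::-1])
E
```

```text
18.125 [ 0.5724686  -0.18700052  0.12242446] 0.012683356742877232
cur yaw 81.9 turn(tool,10deg) [-0.005 -0.003  0.01 ] | alt x-turn 18.0 shift after turn (50mm) [ 0.148 -0.012 -0.008]
bar ends exp px [[323.2, 198.9], [304.1, 197.4]]
orange (318, 179, 42, 61) 1107.0
```

View pics/p4.png

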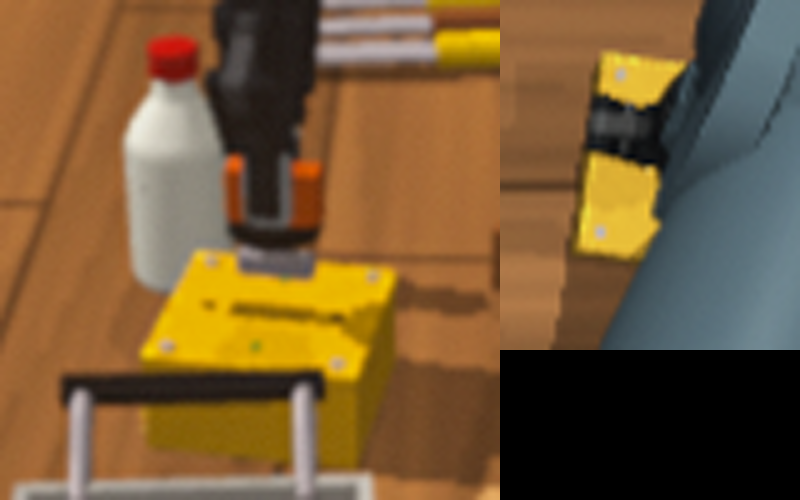

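The plug is held upright above the slot, with its lug bar parallel to it (lug at crop 278,262; slot at 288,311). I'll check the offset along x numerically in the side view.

```bash
python3 - <<'E'
from h import *
f,g=pickle.load(open("ins.pkl","rb"));f0=pickle.load(open("side0.pkl","rb"));t0=pickle.load(open("top0.pkl","rb"))
p=np.array([.5725,-.187,.1222]);th=np.radians(-8);X=np.array([np.cos(th),np.sin(th),0]);Y=np.array([-X[1],X[0],0])
print("exp orange front face ends",proj(f,[p+X*a+Y*.007+[0,0,-.002] for a in(-.022,.022)]).round(1).tolist())
fr=f["frame"].astype(int);
for v in(199,203,206): print("row",v,[(u,tuple(fr[v,u])) for u in list(range(302,308))+list(range(321,328))])
print("exp lug ends z+5",proj(f,[p+X*a+Y*.005+[0,0,-.045] for a in(-.018,.018)]).round(1).tolist())
for v in(216,218): print("row",v,[(u,tuple(fr[v,u])) for u in list(range(304,312))+list(range(319,327))])
S=np.array([.573,-.1875,.05])
print("exp slot ends",proj(f0,[S+X*a for a in(-.02,0,.02)]).round(1).tolist())
v0=f0["frame"].astype(int)
for v in range(224,231): print(v,[int(v0[v,u].sum()) for u in range(300,328)])
# all four corners of yellow top (side0) on z=.05
m=mask(f0,(22,120,150),(35,255,255),(280,210,345,262))
print("orange plug start, side0 slot exp",proj(f0,[[.4205,-.3155,.06]]).round(1))
E
```

```text
exp orange front face ends [[322.6, 203.6], [303.5, 202.0]]
row 199 [(302, (np.int64(136), np.int64(133), np.int64(123))), (303, (np.int64(136), np.int64(129), np.int64(117))), (304, (np.int64(147), np.int64(112), np.int64(89))), (305, (np.int64(161), np.int64(82), np.int64(42))), (306, (np.int64(170), np.int64(66), np.int64(7))), (307, (np.int64(167), np.int64(71), np.int64(25))), (321, (np.int64(203), np.int64(83), np.int64(0))), (322, (np.int64(211), np.int64(85), np.int64(0))), (323, (np.int64(181), np.int64(72), np.int64(4))), (324, (np.int64(133), np.int64(62), np.int64(24))), (325, (np.int64(136), np.int64(84), np.int64(42))), (326, (np.int64(164), np.int64(105), np.int64(55))), (327, (np.int64(175), np.int64(113), np.int64(59)))]
row 203 [(302, (np.int64(136), np.int64(132), np.int64(120))), (303, (np.int64(136), np.int64(131), np.int64(119))), (304, (np.int64(138), np.int64(115), np.int64(94))), (305, (np.int64(133), np.int64(78), np.int64(48))), (306, (np.int64(129), np.int64(53), np.int64(11))), (307, (np.int64(126), np.int64(58), np.int64(28))), (321, (np.int64(128), np.i
[... 3201 characters left out ...]
 280, 294, 301, 307, 319, 327, 337, 343, 357, 396, 411, 412, 410, 410]
227 [403, 385, 382, 406, 407, 370, 295, 244, 248, 235, 240, 243, 244, 230, 236, 234, 233, 237, 229, 244, 247, 257, 303, 381, 412, 409, 375, 359]
228 [412, 409, 410, 412, 412, 393, 373, 356, 348, 326, 311, 315, 301, 281, 269, 264, 265, 261, 245, 242, 239, 254, 321, 391, 415, 407, 332, 285]
229 [411, 408, 410, 409, 411, 410, 411, 410, 406, 398, 389, 390, 383, 373, 370, 367, 371, 366, 352, 329, 313, 332, 374, 407, 413, 406, 370, 343]
230 [411, 411, 411, 410, 411, 411, 410, 413, 414, 412, 413, 416, 412, 414, 413, 414, 416, 415, 413, 397, 392, 396, 405, 409, 408, 411, 408, 407]
orange plug start, side0 slot exp [[378.3 200.3]]
```

The side view puts the plug about 3 mm too far towards -x relative to the slot, seen on both the grip bar and the lug bar. I'll correct along tool -y and lower until just inside the slot, watching the force.

Call:
{"method": "send_rows", "body": {"motion": [0, -0.065, -0.005, 0, 0, 0, 0.2, 0, 0, 0, 0, 0, 0.2, 0, 0, 0, 0, 0, 0.08, 0, 0, 0, 0, 0, 0, 0, 0, 0, 0, 0, 0, 0, 0, 0, 0, 0]}}

```text
time_s: 18.88
ee_pos: [0.5751, -0.1873, 0.0974]
orientation: [-1.106, 1.272, 1.105]
contact_force: [-0.7, -0.1, -1.4]
width: 0.0127
```

Call:
{"method": "send_rows", "body": {"motion": [0.06, 0, 0, 0, 0, 0, 0.06, 0, 0, 0, 0, 0, 0, 0, 0, 0, 0, 0, 0, 0, 0, 0, 0, 0]}}

```text
time_s: 19.38
ee_pos: [0.575, -0.1872, 0.0913]
orientation: [-1.105, 1.272, 1.105]
contact_force: [0.1, 0.2, -1.0]
width: 0.0127
```

It entered the slot freely (underside about 9 mm below the cover). Now I press against the spring.

Call:
{"method": "send_rows", "body": {"motion": [0.07, 0, 0, 0, 0, 0, 0.07, 0, 0, 0, 0, 0, 0.06, 0, 0, 0, 0, 0, 0, 0, 0, 0, 0, 0, 0, 0, 0, 0, 0, 0]}}

```text
time_s: 20.0
ee_pos: [0.5753, -0.1874, 0.0817]
orientation: [-1.106, 1.272, 1.105]
contact_force: [0.4, 0.5, 5.3]
width: 0.0123
```

Call:
{"method": "send_rows", "body": {"motion": [0.05, 0, 0, 0, 0, 0, 0.05, 0, 0, 0, 0, 0, 0.02, 0, 0, 0, 0, 0, 0, 0, 0, 0, 0, 0, 0, 0, 0, 0, 0, 0]}}

```text
time_s: 20.62
ee_pos: [0.5754, -0.1874, 0.0773]
orientation: [-1.107, 1.271, 1.104]
contact_force: [-3.8, 1.6, 15.4]
width: 0.0126
```

```bash
python3 - <<'E'
from h import *
from cell import bot
f0=pickle.load(open("side0.pkl","rb"));t0=pickle.load(open("top0.pkl","rb"))
f=bot.grab_frame("side");s=bot.read_state();p=np.array(s["ee_pos"]);print(p,s["contact_force"],s["wrist_torque"])
def ends(fr,v,a,b):
    r=fr["frame"][v,a:b].astype(int);return [int(x[0]-x[2]) if 0 else tuple(map(int,x)) for x in r]
th=np.radians(-14);X=np.array([np.cos(th),np.sin(th),0]);Y=np.array([-X[1],X[0],0])
P=np.array([.4205,-.3157,.055])
print("start exp ends",proj(f0,[P+X*a+Y*.007 for a in(-.022,.022)]).round(1).tolist())
for v in(202,204): print(v,list(zip(range(366,374),ends(f0,v,366,374))),list(zip(range(384,394),ends(f0,v,384,394))))
th=np.radians(-8);X=np.array([np.cos(th),np.sin(th),0]);Y=np.array([-X[1],X[0],0])
e=proj(f,[p+X*a+Y*.007 for a in(-.022,.022)]);print("now exp ends",e.round(1).tolist())
v=int(e[:,1].mean())
for w in(v,v+2): print(w,list(zip(range(299,307),ends(f,w,299,307))),list(zip(range(319,328),ends(f,w,319,328))))
E
```

```text
[ 0.57538259 -0.18738575  0.07730209] [-4.35392322  1.68526539 14.58522772] [0.35823269 0.85583914 0.00812092]
start exp ends [[386.2, 204.4], [369.1, 202.1]]
202 [(366, (155, 88, 39)), (367, (154, 90, 40)), (368, (156, 91, 42)), (369, (153, 86, 36)), (370, (137, 66, 21)), (371, (129, 53, 10)), (372, (129, 52, 8)), (373, (126, 51, 7))] [(384, (129, 51, 7)), (385, (130, 51, 5)), (386, (127, 52, 9)), (387, (96, 43, 39)), (388, (52, 41, 81)), (389, (48, 46, 81)), (390, (82, 57, 56)), (391, (98, 63, 37)), (392, (100, 62, 33)), (393, (101, 63, 34))]
204 [(366, (153, 87, 39)), (367, (152, 86, 37)), (368, (155, 87, 38)), (369, (158, 84, 29)), (370, (142, 66, 19)), (371, (129, 51, 6)), (372, (127, 50, 8)), (373, (127, 53, 10))] [(384, (129, 53, 6)), (385, (128, 50, 1)), (386, (124, 49, 7)), (387, (113, 52, 22)), (388, (118, 67, 53)), (389, (122, 72, 57)), (390, (126, 75, 43)), (391, (128, 76, 37)), (392, (123, 71, 35)), (393, (118, 71, 36))]
now exp ends [[321.6, 220.2], [303.0, 218.4]]
219 [(299, (236, 184, 0)), (300, (235, 184, 0)), (301, (234, 183, 0)), (302, (236, 184, 0)), (303, (235, 177, 0)), (304, (182, 118, 0)), (305, (134, 62, 7)), (306, (124, 54, 22))] [(319, (126, 51, 7)), (320, (128, 52, 11)), (321, (121, 48, 11)), (322, (120, 56, 11)), (323, (170, 107, 0)), (324, (227, 168, 0)), (325, (239, 188, 0)), (326, (237, 187, 0)), (327, (237, 185, 0))]
221 [(299, (235, 184, 0)), (300, (234, 182, 0)), (301, (235, 184, 0)), (302, (237, 188, 0)), (303, (237, 181, 0)), (304, (188, 121, 0)), (305, (134, 59, 7)), (306, (123, 55, 24))] [(319, (129, 54, 10)), (320, (127, 52, 5)), (321, (123, 48, 11)), (322, (121, 56, 12)), (323, (172, 110, 0)), (324, (229, 169, 0)), (325, (238, 186, 0)), (326, (237, 189, 0)), (327, (236, 186, 0))]
```

The plug sits about 2 mm off the TCP along its bar, so each turning row gets a small shift that keeps the plug's own axis still. I'll do the first half of the clockwise turn, which is positive about tool x (pointing down).

Call:
{"method": "send_rows", "body": {"motion": [0, 0, -0.006, 0.8, 0, 0, 0, 0, -0.006, 0.8, 0, 0, 0, 0, -0.006, 0.8, 0, 0, 0, 0, -0.006, 0.8, 0, 0, 0, 0, -0.006, 0.8, 0, 0, 0, 0, 0, 0, 0, 0], "force": 110}}

```text
time_s: 21.42
ee_pos: [0.5758, -0.1892, 0.0774]
orientation: [-0.574, 1.491, 0.57]
contact_force: [-0.9, 1.1, 11.9]
width: 0.0122
```

```bash
python3 - <<'E'
from h import *
from cell import bot
s=bot.read_state();p,M=pose(s);print(s["time_s"],p,s["contact_force"],s["wrist_torque"],s["width"],"yaw",np.degrees(np.arctan2(M[1,2],M[0,2])),s["joint_pos"].round(2))
E
```

```text
21.425 [ 0.57582337 -0.18924834  0.07736018] [-0.92641951  1.10544595 11.87889271] [0.15793468 0.38232614 0.03370813] 0.012170013555266071 yaw 41.93178728854041 [-0.42  0.54 -0.13  0.9   0.    0.42]
```

Call:
{"method": "send_rows", "body": {"motion": [0.01, 0, -0.006, 0.85, 0, 0, 0.01, 0, -0.006, 0.85, 0, 0, 0, 0, -0.006, 0.85, 0, 0, 0, 0, -0.006, 0.85, 0, 0, 0, 0, -0.006, 0.85, 0, 0, 0, 0, -0.006, 0.85, 0, 0, 0, 0, 0, 0, 0, 0]}}

```text
time_s: 22.3
ee_pos: [0.5739, -0.1902, 0.0773]
orientation: [0.122, 1.564, -0.126]
contact_force: [-4.1, -0.0, 18.1]
width: 0.0117
```

```bash
python3 - <<'E'
from h import *
from cell import bot
s=bot.read_state();p,M=pose(s);print(s["time_s"],p,s["contact_force"],s["wrist_torque"],s["width"],"yaw",np.degrees(np.arctan2(M[1,2],M[0,2])))
E
```

```text
22.3 [ 0.57392245 -0.19021293  0.07733658] [-4.09516226 -0.04912428 18.0742395 ] [ 0.1141696   1.03476303 -0.01086841] 0.011669698414736888 yaw -9.078830515287494
```

Call:
{"method": "send_rows", "body": {"motion": [0, 0, 0, 0.2, 0, 0, 0, 0, 0, 0.2, 0, 0, 0, 0, 0, 0, 0, 0, 0, 0, 0, 0, 0, 0]}}

```text
time_s: 22.8
ee_pos: [0.5738, -0.1902, 0.0774]
orientation: [0.177, 1.56, -0.18]
contact_force: [-3.7, 0.2, 18.9]
width: 0.012
```

```bash
python3 - <<'E'
from h import *
from cell import bot
f=bot.grab_frame("side");g=bot.grab_frame("top");pickle.dump((f,g),open("end.pkl","wb"))
s=bot.read_state();p,M=pose(s);print(s["time_s"],p,s["contact_force"],s["wrist_torque"],s["width"],"yaw",np.degrees(np.arctan2(M[1,2],M[0,2])))
a=cv2.resize(f["frame"][165:265,260:360],(500,500),interpolation=cv2.INTER_CUBIC);b=cv2.resize(g["frame"][205:275,350:410],(300,350),interpolation=cv2.INTER_CUBIC)
c=np.zeros((500,800,3),np.uint8);c[:,:500]=a;c[:350,500:]=b
cv2.imwrite("pics/p5.png",c[:,:,::-1])
E
```

```text
22.9 [ 0.57379005 -0.19023574  0.07734796] [-4.72372992  0.16081248 18.79101543] [0.17432676 1.12658586 0.01027293] 0.011872301035696451 yaw -13.03821534727506
```

View pics/p5.png

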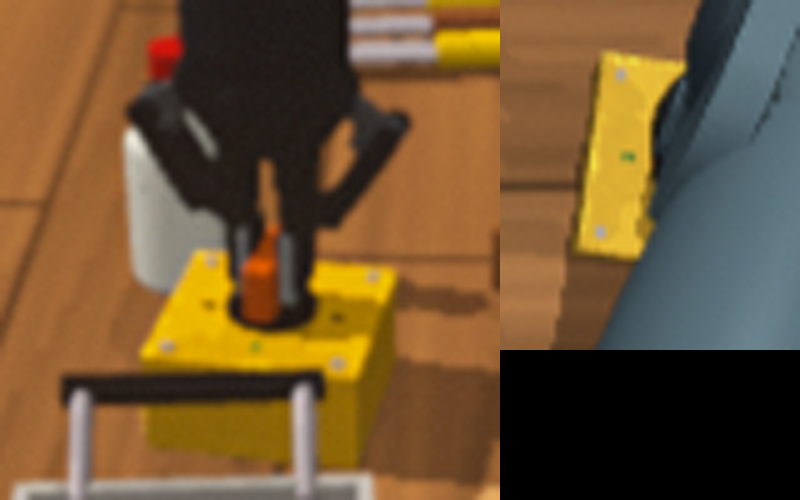

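Call:
{"method": "send_rows", "body": {"motion": [0, 0, 0, 0.2, 0, 0, 0, 0, 0, 0, 0, 0, 0, 0, 0, 0, 0, 0, 0, 0, 0, 0, 0, 0]}}

```text
time_s: 23.4
ee_pos: [0.5737, -0.1902, 0.0774]
orientation: [0.204, 1.558, -0.208]
contact_force: [-5.0, -0.6, 18.9]
width: 0.0119
```

```bash
python3 - <<'E'
from h import *
from cell import bot
for i in range(3):
    s=bot.read_state();p,M=pose(s);print(s["time_s"],p.round(4),s["contact_force"].round(2),s["wrist_torque"].round(3),s["joint_torque"].round(3),"yaw",np.degrees(np.arctan2(M[1,2],M[0,2])).round(2));bot.grab_frame("side")
# bar axis direction in the side picture: yellow box / orange top face of end frame
f,g=pickle.load(open("end.pkl","rb"))
pl=np.array([.5735,-.1885,.083])
for d in(-98,-103): 
    X=np.array([np.cos(np.radians(d)),np.sin(np.radians(d)),0]);print(d,proj(f,[pl-X*.022,pl+X*.022]).round(1).tolist())
E
```

```text
23.4 [ 0.5737 -0.1902  0.0774] [-5.04 -0.58 18.86] [ 0.166  1.166 -0.014] [ 6.1500e-01 -4.0486e+01  2.0604e+01 -2.2890e+00  4.9500e-01  3.4000e-02] yaw -15.04
23.45 [ 0.5737 -0.1902  0.0774] [-5.26  0.22 18.27] [0.166 1.146 0.062] [ 6.1400e-01 -4.0486e+01  2.0605e+01 -2.2890e+00  4.9500e-01  3.4000e-02] yaw -15.04
23.5 [ 0.5737 -0.1902  0.0774] [-5.51  0.83 18.6 ] [0.155 1.177 0.105] [ 6.1000e-01 -4.0486e+01  2.0604e+01 -2.2890e+00  4.9500e-01  3.4000e-02] yaw -15.04
-98 [[311.6, 220.1], [315.9, 211.0]]
-103 [[310.7, 220.0], [316.7, 211.0]]
```

Call:
{"method": "send_rows", "body": {"motion": [0, 0, 0, 0.15, 0, 0, 0, 0, 0, 0, 0, 0, 0, 0, 0, 0, 0, 0]}}

```text
time_s: 23.92
ee_pos: [0.5736, -0.1902, 0.0774]
orientation: [0.225, 1.556, -0.228]
contact_force: [-4.6, 1.1, 18.3]
width: 0.012
```

```bash
python3 - <<'E'
from h import *
from cell import bot
T=[]
for i in range(5):
    s=bot.read_state();p,M=pose(s);T.append(np.r_[s["wrist_torque"],s["contact_force"],s["joint_torque"][5]]);f=bot.grab_frame("side")
print(s["time_s"],p.round(4),np.mean(T,0).round(3),"yaw",np.degrees(np.arctan2(M[1,2],M[0,2])).round(2),s["width"])
cv2.imwrite("pics/p6.png",cv2.resize(f["frame"][180:250,280:350],(560,560),interpolation=cv2.INTER_CUBIC)[:,:,::-1])
E
```

```text
24.125 [ 0.5737 -0.1902  0.0774] [ 0.16   1.179  0.088 -5.311  0.477 18.999  0.088] yaw -16.53 0.01178966431490854
```

View pics/p6.png

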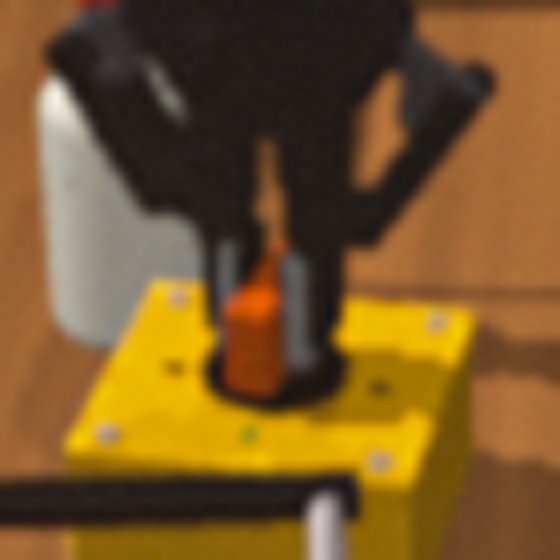

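The flange lies flush on the cover, midway between the black marks (175,367 and 380,388), with the bar turned across the slot and gripped. The wrist joint torque rose from 0.034 to 0.088 N m on the last 1.5°, so the rotor is at or near its stop. Handing in.

```bash
python3 -c "
from cell import bot
print(bot.finish_job())"
```

```text
the job is handed in; nothing more can be done
None
```

I handed the job in at about 24 s with the plug still gripped, pushed in and turned.

**Tray:** I tipped it about 1.25 rad and lowered it under grip before letting go. The next pictures showed all five blanks in the tub, the tray flat and empty, and the jar, bottle and offcut where they started.

**Plug:** It was seated, turned and held at the end:
- **Push:** The push read about 19 N, well above the 9 N the spring needs. The gripper height did not drop further, and the flange looked flush on the cover.
- **Turn:** The gripper turned about 98° clockwise, which allows for the plug's play. The torque at the last joint rose from 0.034 to 0.088 N m over the final 1.5°, which suggests the rotor had reached its stop.

**Checks that disagreed or were weak:**
- **Camera mismatch:** The two cameras differed by 2–3 mm on where the plug sat in the grip. I went with the side view, and the plug entered the slot freely. A side load of about 5 N remained at the end.
- **Unconfirmed rotor angle:** The wrist torque reading was noisy and lower than the spring figures suggest, perhaps because of friction under the flange. The rotor angle itself was not read directly.

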